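# Find the hidden release of the bench unit with a spring probe

## Task

The bench unit on the left has tripped; its release lies in a hole hidden somewhere along the floor of the slot in its top. Take the spring probe from its sloping rest, stand it upright in the round holder and let go, then grip it afresh, slide its tip along the slot's floor until it drops into the hole, and push until the status tab has come fully up. Put the probe back upright in the round holder, fully down on its collar, leaving the bottles, cups, carton and timer where they stand.

Things in the scene. Friction and masses are not known exactly. Their poses are not given: they have to be found in the camera images.
- probe_head (a point): Spring probe, slim steel tool 185 mm long, about 170 g, with a square grey head 26 x 26 x 45 mm at its upper end. This point: centre of the head, 162.5 mm from the tip. Own z runs along the probe from tip to head; own x and y are square to the head's flat sides. At the start it leans in the open forks of the rest, head up and away from the robot, 40 degrees from vertical; it lifts out freely.
- probe_tip (a point): End of the probe's pin, axes as the probe. Along the probe from here: pin 10 mm thick with a bevelled end 0 to 62 mm, barrel 16 mm thick with a bevelled lower end 62 to 140 mm, collar 32 mm wide 78 to 84 mm, head 140 to 185 mm. The pin is sprung: it gives way up to 12 mm into the barrel (1.5 N to start it, 4.5 N fully in), and this point moves with it.
- probe_collar (a point): Centre of the underside of the probe's collar, 84.5 mm from the head's centre. Axes as the probe.
- holder_mouth (a point): Centre of the upper rim of the round holder, 88 mm above the worktop: an upright black tube 44 mm wide, bore 21 mm, on a foot 72 mm wide, fixed. The probe hangs in it by its collar, tip 78 mm below the rim and clear of the bottom. Own z is up.
- rest: Sloping aluminium rest, base 150 x 56 x 10 mm, fixed. Origin on the underside; own x runs level in the direction in which the leaning probe's head points. Two open forks, 28 mm wide, carry the barrel 68 to 78 mm and 112 to 122 mm from the tip (the collar bears on the lower one); the head stands free.
- console: The bench unit: grey housing 110 mm (own x) by 270 mm (own y) by 80 mm high, fixed; origin at the centre of its underside, own z up. In the middle of its flat top is a slot along own y, 104 mm long and 16 mm wide, with a flat rigid floor 52 mm above the worktop (28 mm deep).
- slot_mid (a point): Middle of the slot's floor; axes as the bench unit. Somewhere along the floor, its centre at most 36 mm from here along own y, is a hole 16 mm long and as wide as the slot, not to be seen from outside. 7 mm below the floor in it lies the release, which sinks 8 mm when pushed with about 5 N and stays down; as it sinks the status tab rises.
- status_tab (a joint): Height in m by which the status tab has come up: 0 (flush with the top) to 0.012 (fully up, release fully down); it rises 1.5 times as far as the release sinks and stays. The tab is a 14 x 32 mm aluminium plate in a dark frame in the bench unit's top, 95 mm from the middle along own +y.
- bottle_a: Bystander: reagent bottle 52 mm wide, 130 mm tall. Origin at the centre of its underside.
- bottle_c: Bystander: smaller reagent bottle 44 mm wide, 110 mm tall. Origin at the centre of its underside.
- cup_c: Bystander: specimen cup 60 mm wide, 72 mm tall. Origin at the centre of its underside.
- cup_d: Bystander: specimen cup 60 mm wide, 72 mm tall. Origin at the centre of its underside.
- small_box_1: Bystander: small carton 56 x 56 x 48 mm. Origin at the centre of its underside.
- timer: Bystander: bench timer 68 x 62 x 19 mm. Origin at the centre of its underside.
There are look-alikes about, which are no part of the job. Of the things that look like the part that bears probe_head, the larger one is meant. What is shaped like the part that bears holder_mouth but blue or turquoise is not meant.

How it is judged:
By the outcome, as a careful person would: the job done as asked, in the order asked, and still so for the second after the job is handed in, with the robot touching nothing.
It also fails if it takes over 72 s, if anything falls off the work surface, if the arm or the gripper's body presses on something with over 40 N, if the wrist force passes 120 N, or if a joint passes its speed limit or range.

## Robot

A 6-joint arm with a two-finger parallel gripper is mounted at the origin on a cart in front of the work surface, level with it; the furniture and walls round the work are solid. World frame = base frame: x ahead of the robot, y to its left, z up, the work surface at z = 0. Lengths are in m, angles in rad, forces in N, time in s.
With the tool pointing down it reaches from about 0.35 to 0.975 m from the base axis. Payload 4.9 kg.
Tool frame: the origin (TCP) lies midway between the tips of the shut fingers; the grasp point (between the pads) lies 19 mm behind it; z points along the fingers, y is the line along which they close (so a half turn about z gives the same grasp; the last joint's range is limited). The gripper opens to 85 mm and grips with 20 to 120 N. Pads are 22 mm wide; open, the fingers measure 114 mm over their backs; the gripper's body (76 mm by 85 mm) begins 54 mm behind the grasp point. The pads swing forward as they close: fully open they stand 13 mm farther back than shut.
Start: joints at [1.183, 0.053, 1.613, -0, 1.476, -0.119], TCP at [0.166, 0.603, 0.231] pointing down, gripper open.
Joint ranges: [-3.01, 3.01], [-1.01, 2.22], [0.06, 2.58], [-1.02, 4.17], [0.09, 2.62], [-3.14, 3.14]. Speed limits (rad/s): [2.57, 2.57, 3.14, 3.14, 3.14, 3.14].

## Interface

Orientations are given as a unit quaternion [w, x, y, z].
In Python, from plant import state, grab_frame, camera_info, job_done, spot_in, masks_of, pinpoint gives the robot as it stands.
- The arm moves only by the shell command python3 -m handwheel 'ROWS' [OPENING]. ROWS is JSON, a list that holds one entry, the list of rows, each a list of 6 numbers: the shift along the world's x, y, z in m, then the turn, a rotation vector about the world's x, y, z in degrees. In form: [[[tx, ty, tz, ax, ay, az], ...]]. A call has 1 to 20 rows; each row shifts and turns the commanded pose from where the row before left it; what a row does not reach is not made up. A row lasts 1/12 s, in which the tool goes at most 41.7 mm and 7.16 degrees, less where a joint would pass 70% of its speed; a pose out of reach is approached as far as the arm can. A call is refused whole if a number of a shift passes 0.0417 or a number of a turn 7.16, either way. A call with a gripper value outside its range is refused whole. OPENING is the opening, from 0 (shut) to 1 (fully open), set as the call begins (- or left out, the last holds). The fingers move at their own pace and stop on an object; the grip force is fixed at half the most. Time passes only in rows, so rows that do not move let the fingers close. It gives the time, the measured TCP pose, the force, the opening and the grip force at its end, in the units of the state.
- state(): the state, without advancing time (a new reading comes with each control period).
- grab_frame(name): name is "scene" or "top"; returns (picture, depth): 480x640x3 uint8, blue, green, red; 480x640 float32, m along the optical axis (not along the pixel's ray), 0 where there is no reading.
- camera_info(name): a dict with "fx", "fy", "cx", "cy" (pixels), "distortion" ([k1, k2, p1, p2, k3] as OpenCV has them; the pictures are not rectified), "T" (4x4, takes a point from camera to world coordinates). Camera axes: x right, y up, looking along -z (the intrinsics and any distortion apply to the point x, -y, -z); pixel columns grow to the right and rows downward; lengths in m; the calibration is good to about 2 mm. A picture is of the moment at which its call begins. camera_info takes no time and is no camera call.
- job_done(): hands the job in; it is judged then, once.
Trained networks look in the newest picture that a camera, given by its name, has taken for a name from the list of things; names that differ only in an ending like _2 or _b are one class to them, and where a whole thing is asked for, a point or a joint stands for the part that bears it (a point fixed in the world has none). Each returns a list of dicts, best first, with "conf" (0 to 1); they miss things now and then, are a little off and sometimes report something else, mostly with a low value. They report only what shows in the picture. A call takes as long as a camera call. They do not tell look-alikes from the thing itself.
- spot_in(camera, thing): "box" ([left, top, width, height] in pixels, round what is visible of it).
- masks_of(camera, thing): "region" (480x640 bool, what is visible of it) and "box" ([left, top, width, height] in pixels, round what is visible of it).
- pinpoint(camera, thing): "position" ([column, row] in pixels: a listed point, or the origin of a listed thing).
The state is a dict: "time": time; "joint_pos": joint angles; "joint_vel": joint speeds; "joint_efforts": joint torques, N m; "tool_pos": TCP position; "tool_rot": TCP orientation; "contact_force": force on the tool from outside, world axes, zero at the start; "ft_torque": the same for the moment, N m; "gripper_width": opening from 0.0 (shut) to 1.0 (fully open); "grasp_force": force on a finger pad.
Only numpy, scipy, OpenCV 4.12 (cv2) and the standard library are available. Lean on these libraries where they do the work, as an engineer would, in place of code of your own. Each camera call takes 0.05 s, during which the arm holds its last target. There are 200 camera calls.

## Working session

There is one attempt and no reset: what is moved stays moved. The work goes in short steps, Python scripts to look and compute and a shell command to move; the robot and the scene stay as the last step left them, time stands still between calls to the robot, and variables do not carry over. Pictures are saved under pics/ and viewed, at most 10 in all, crops included, and the job is handed in when it is done.

```bash
mkdir -p pics; ls
cat > h.py <<'E'
import numpy as np,cv2
from plant import *
def ray(cam,px):
    c=camera_info(cam);K=np.array([[c['fx'],0,c['cx']],[0,c['fy'],c['cy']],[0,0,1.]])
    u=cv2.undistortPoints(np.array([[px]],float),K,np.array(c['distortion'],float))[0,0]
    T=np.array(c['T']);return T[:3,3],T[:3,:3]@np.array([u[0],-u[1],-1.])
def at_depth(cam,px,d):
    o,r=ray(cam,px);return o+r*d
def at_z(cam,px,z):
    o,r=ray(cam,px);return o+r*(z-o[2])/r[2]
def proj(cam,P):
    c=camera_info(cam);K=np.array([[c['fx'],0,c['cx']],[0,c['fy'],c['cy']],[0,0,1.]])
    T=np.array(c['T']);p=T[:3,:3].T@(np.array(P,float)-T[:3,3]);p=np.array([p[0],-p[1],-p[2]])
    return cv2.projectPoints(p.reshape(1,1,3),np.zeros(3),np.zeros(3),K,np.array(c['distortion'],float))[0].ravel()
def cloud(cam,depth):
    v,u=np.mgrid[0:480,0:640];c=camera_info(cam);K=np.array([[c['fx'],0,c['cx']],[0,c['fy'],c['cy']],[0,0,1.]])
    p=np.stack([u,v],-1).reshape(-1,1,2).astype(float)
    n=cv2.undistortPoints(p,K,np.array(c['distortion'],float)).reshape(480,640,2)
    T=np.array(c['T']);q=np.stack([n[...,0]*depth,-n[...,1]*depth,-depth],-1)
    return q@T[:3,:3].T+T[:3,3]
E
python3 - <<'E'
from h import *
np.set_printoptions(precision=4,suppress=True)
for cam in ('scene','top'):
    im,d=grab_frame(cam);cv2.imwrite(f'pics/{cam}0.png',im);np.save(f'{cam}0.npy',d)
    print(cam,np.array(camera_info(cam)['T'])[:3],camera_info(cam)['fx'])
    for t in ('probe_head','probe_tip','probe_collar','holder_mouth','rest','console','slot_mid','status_tab'):
        for r in pinpoint(cam,t)[:3]:
            p=np.array(r['position']);i=np.clip(p.round().astype(int),0,[639,479]);z=d[i[1],i[0]]
            print(t,round(r['conf'],2),p.round(1),at_depth(cam,p,z) if z>0 else None)
E
```

```text
pics
scene [[-0.6765  0.4921 -0.5479 -0.3095]
 [-0.7363 -0.4358  0.5176  0.816 ]
 [ 0.0159  0.7536  0.6571  1.1177]] 592.04949842381
probe_head 0.66 [402.  169.6] [ 0.5671 -0.3071  0.158 ]
probe_head 0.66 [318.1 246.6] [ 0.595  -0.0107  0.0198]
probe_tip 0.49 [295.2 225.2] [ 0.7238 -0.0364  0.0027]
probe_collar 0.83 [412.6 193.1] [ 0.5255 -0.3165  0.0931]
probe_collar 0.59 [302.2 237.5] [ 0.6549 -0.0042  0.0182]
probe_collar 0.41 [258.7 305.9] [0.166  0.4939 0.4949]
holder_mouth 0.45 [369.1 231.1] [0.09   0.3588 0.6059]
rest 0.79 [408.  214.3] [0.0658 0.3106 0.6237]
console 0.76 [258.3 310.5] [0.1656 0.4956 0.4868]
console 0.65 [404.5 213.8] [0.0705 0.3122 0.6226]Traceback (most recent call last):
  File "<stdin>", line 7, in <module>
ValueError: it knows: bottle, console, cup, holder_mouth, probe_collar, probe_head, probe_tip, rest, slot_mid, small_box, timer
```

Run:
```python
from h import *
np.set_printoptions(precision=4,suppress=True)
for cam in ('top',):
    im,d=grab_frame(cam);cv2.imwrite(f'pics/{cam}0.png',im);np.save(f'{cam}0.npy',d)
    print(cam,np.array(camera_info(cam)['T'])[:3],camera_info(cam)['fx'])
    for t in ('probe_head','probe_tip','probe_collar','holder_mouth','rest','console','slot_mid'):
        for r in pinpoint(cam,t)[:3]:
            p=np.array(r['position']);i=np.clip(p.round().astype(int),0,[639,479]);z=d[i[1],i[0]]
            print(t,round(r['conf'],2),p.round(1),at_depth(cam,p,z) if z>0 else None)
```

```text
top [[-0.0023  0.9911 -0.1329  0.3853]
 [-1.     -0.0028 -0.0037  0.0056]
 [-0.0041  0.1329  0.9911  1.4567]] 550.113471043921
probe_head 0.81 [439.3 228.7] [ 0.5692 -0.3131  0.1505]
probe_head 0.7 [314.5 221.2] [ 0.6094 -0.014   0.0135]
probe_tip 0.58 [440.6 251.8] [ 0.5189 -0.3284  0.093 ]
probe_tip 0.52 [313.9 185.9] [ 0.7069 -0.0129  0.0058]
probe_tip 0.46 [435.7 272.3] [ 0.4729 -0.335   0.0052]
probe_collar 0.74 [438.6 249.8] [ 0.5245 -0.325   0.0871]
probe_collar 0.54 [312.7 202.6] [ 0.6588 -0.0094  0.018 ]
holder_mouth 0.88 [299.7 271.1] [0.4775 0.0255 0.0074]
holder_mouth 0.72 [319.3 304.3] [ 0.3904 -0.0257  0.0082]
holder_mouth 0.64 [347.2 260.2] [ 0.5056 -0.0997  0.0111]
rest 0.67 [430.4 248.7] [ 0.5355 -0.322   0.0084]
console 0.95 [221.2 254.5] [0.5148 0.2219 0.0824]
console 0.59 [429.3 246.5] [ 0.5397 -0.3155  0.0249]
console 0.21 [387.2 194.1] [ 0.673  -0.2023  0.0591]
slot_mid 0.75 [215.7 251.4] [0.5254 0.2407 0.0542]
```

View pics/scene0.png

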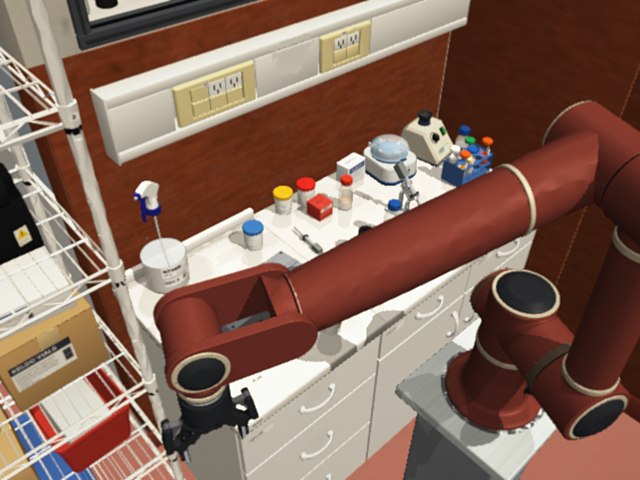

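View pics/top0.png

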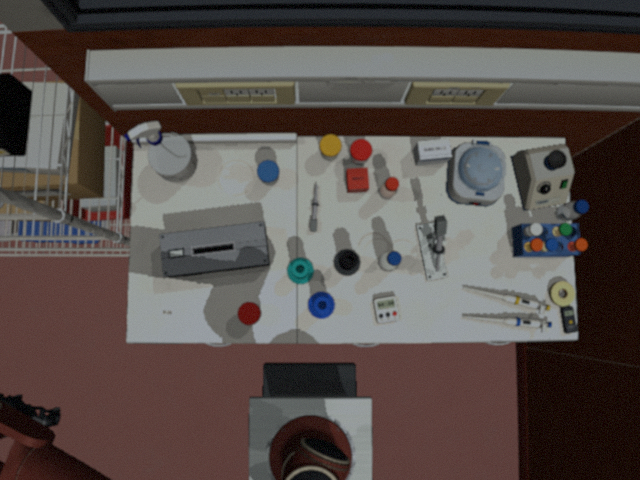

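Scene: the arm hides much of the bench. Top view: probe candidates are the one on the rest at (438,235) and a smaller one lying flat at (314,205). Holder candidates are black (347,261), teal (300,271) and blue (321,305). I choose the leaning probe (larger, in the rest) and the black holder, and will check both in a crop.

Run:
```python
from h import *
np.set_printoptions(precision=4,suppress=True)
im=cv2.imread('pics/top0.png');d=np.load('top0.npy')
a=cv2.resize(im[205:290,400:475],None,fx=6,fy=6,interpolation=cv2.INTER_CUBIC)[:500]
b=cv2.resize(im[235:285,320:375],None,fx=6,fy=6,interpolation=cv2.INTER_CUBIC)
c=np.zeros((510,790,3),np.uint8);c[:a.shape[0],:450]=a;c[:300,455:785]=b
cv2.imwrite('pics/crop1.png',c)
P=cloud('top',d)
def sel(u0,u1,v0,v1,z0,z1):
    q=P[v0:v1,u0:u1].reshape(-1,3);return q[(q[:,2]>z0)&(q[:,2]<z1)&(q[:,0]>0)]
q=sel(325,370,240,285,.075,.1);print('holder',len(q),q.mean(0),q.min(0),q.max(0),cv2.minEnclosingCircle((q[:,:2]*1000).astype(np.float32)))
q=sel(150,280,215,285,.07,.095);print('console',len(q),q.mean(0),cv2.minAreaRect((q[:,:2]*1000).astype(np.float32)))
q=sel(420,455,205,285,.1,.3);print('head',len(q),q.mean(0),q.min(0),q.max(0))
m=q-q.mean(0);print(np.linalg.svd(m)[2])
# dark slot rows in image
g=im.max(2)[215:280,150:275];mm=(g<50).astype(np.uint8)
n,l,s,ce=cv2.connectedComponentsWithStats(mm)
for k in range(1,n):
    if s[k,4]>40:
        ctr=np.argwhere(l==k)[:,::-1]+[150,215]
        r=cv2.minAreaRect(ctr.astype(np.float32));print(r,at_z('top',r[0],.08),at_z('top',r[0],.052))
for u,v in ((200,250),(212,248),(225,245),(176,254)): print(u,v,P[v,u])
for t,z in (('probe_head',None),('rest',None)):
    for r in masks_of('top',t): 
        q=P[r['region']];q=q[q[:,0]>0];print(t,r['conf'],r['box'],np.median(q,0),len(q))
```

```text
holder 191 [ 0.5018 -0.0995  0.0871] [ 0.48   -0.1214  0.0753] [ 0.5227 -0.0785  0.096 ] ((502.0724792480469, -99.69749450683594), 22.09558868408203)
console 4366 [0.5301 0.2419 0.0795] ((530.9596557617188, 243.23037719726562), (111.6619644165039, 271.2460632324219), 7.043342113494873)
head 365 [ 0.5689 -0.3165  0.1411] [ 0.5177 -0.3366  0.1002] [ 0.6022 -0.3014  0.1721]
[[-0.6159 -0.0922 -0.7824]
 [ 0.3812  0.8343 -0.3983]
 [ 0.6895 -0.5436 -0.4787]]
((213.00001525878906, 248.50006103515625), (4.713319778442383, 38.57480239868164), 82.87498474121094) [0.5302 0.2434 0.08  ] [0.5332 0.2482 0.052 ]
((218.11541748046875, 270.4230651855469), (2.604729175567627, 100.8402328491211), 82.87498474121094) [0.4748 0.2295 0.08  ] [0.4766 0.234  0.052 ]
200 250 [0.3853 0.0056 1.4567]
212 248 [0.5351 0.2519 0.0458]
225 245 [0.5423 0.2175 0.0505]
176 254 [0.5165 0.3379 0.0782]
probe_head 0.65 [434.7, 216.4, 10.4, 58.0] [ 0.5576 -0.3205  0.1316] 464
probe_head 0.47 [312.2, 188.6, 7.2, 43.8] [ 0.6236 -0.0129  0.0159] 161
rest 0.58 [416.3, 221.8, 30.4, 56.6] [ 0.5204 -0.3155  0.01  ] 1009
```

View pics/crop1.png

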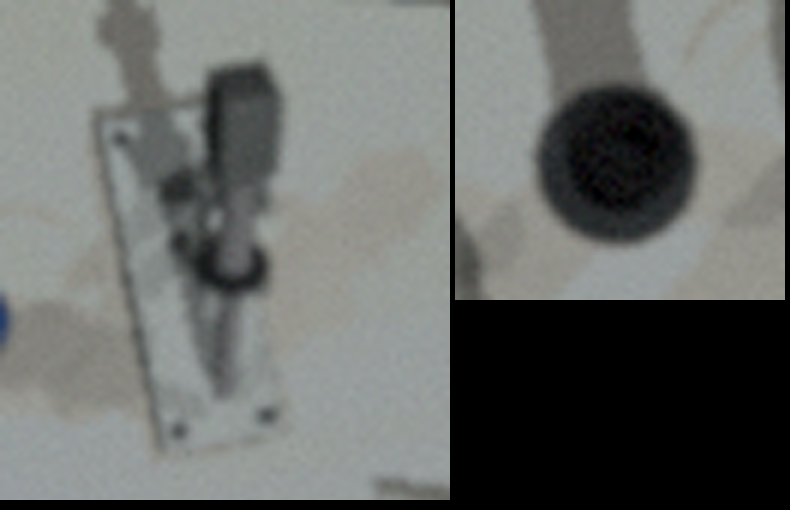

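The crop shows the full-size grey-headed probe in the rest, collar at crop (235,262), head at (242,120), with its faces in line with the lean. The black tube is open and empty. Next I fit the probe's pose.

Run:
```python
from h import *
from scipy.optimize import least_squares
from scipy.spatial.transform import Rotation as R
np.set_printoptions(precision=4,suppress=True)
d=np.load('top0.npy');P=cloud('top',d)
q=P[205:290,405:455].reshape(-1,3);q=q[q[:,0]>0]
b=q[(q[:,2]>.006)&(q[:,2]<.016)];print('restbase',cv2.minAreaRect((b[:,:2]*1000).astype(np.float32)))
hd=q[(q[:,2]>.1)&(q[:,2]<.25)];c0=np.array([.575,-.315,.142])
def rot(psi,th): return R.from_euler('ZY',[psi,th])
def sdf(p,h): 
    a=np.abs(p)-h;return np.linalg.norm(np.maximum(a,0),axis=1)+np.minimum(a.max(1),0)
def f(x,h):
    p=rot(x[3],x[4]).inv().apply(h-x[:3]);return sdf(p,[.013,.013,.0225])
x=np.r_[c0,np.radians(9),np.radians(40)]
for i in range(6):
    p=rot(x[3],x[4]).inv().apply(hd-x[:3]);h=hd[(p[:,2]>-.022)&(np.abs(p[:,:2]).max(1)<.022)]
    s=least_squares(lambda y:np.r_[f(np.r_[y,x[4]] if len(y)<5 else y,h)/.002,0],x[:4],loss='soft_l1');x=np.r_[s.x,np.radians(40)]
print(len(h),x[:3],np.degrees(x[3:]),'rms',np.sqrt((f(x,h)**2).mean()))
dd=rot(x[3],x[4]).apply([0,0,1]);
for n,t in (('head',0),('collar',-.0845),('tip',-.1625)): print(n,x[:3]+t*dd,proj('top',x[:3]+t*dd))
s=state();print(s['tool_pos'],R.from_quat(np.array(s['tool_rot'])[[1,2,3,0]]).as_matrix(),s['joint_pos'],s['contact_force'],s['time'])
```

```text
restbase ((538.45166015625, -318.62701416015625), (130.28968811035156, 219.77366638183594), 89.17755126953125)
245 [ 0.5796 -0.3173  0.1446] [10.8906 40.    ] rms 0.0016280954553654135
head [ 0.5796 -0.3173  0.1446] [440.2923 224.7802]
collar [ 0.5263 -0.3276  0.0798] [438.93   249.3982]
tip [ 0.477  -0.3371  0.0201] [437.7226 270.3745]
[0.166  0.6025 0.2313] [[-0.9641  0.2656  0.    ]
 [ 0.2656  0.9641  0.    ]
 [-0.      0.     -1.    ]] [ 1.183   0.0527  1.6129  0.      1.476  -0.119 ] [-0.0144 -0.5423 -0.2952] 0.9
```

```bash
python3 -m handwheel '[[[0,0,0.04,0,0,0],[0,0,0.04,0,0,0],[0.0166,-0.036,0,0,0,1],[0.0166,-0.036,0,0,0,1],[0.0166,-0.036,0,0,0,1],[0.0166,-0.036,0,0,0,1],[0.0166,-0.036,0,0,0,1],[0.0166,-0.036,0,0,0,1],[0.0166,-0.036,0,0,0,1],[0.0166,-0.036,0,0,0,1],[0.0166,-0.036,0,0,0,1],[0.0166,-0.036,0,0,0,1],[0.0166,-0.036,0,0,0,1],[0.0166,-0.036,0,0,0,1],[0.0166,-0.036,0,0,0,1],[0.0166,-0.036,0,0,0,1],[0.0166,-0.036,0,0,0,1],[0.0166,-0.036,0,0,0,1]]]' 1
cat >> h.py <<'E'
from scipy.spatial.transform import Rotation as R
def st():
    s=state();M=R.from_quat(np.array(s['tool_rot'])[[1,2,3,0]]).as_matrix()
    print('t',round(s['time'],2),'tcp',np.round(s['tool_pos'],4),'yawY',round(np.degrees(np.arctan2(M[1,1],M[0,1])),2),'tool z',M[:,2].round(3),'w',round(s['gripper_width'],3),'gf',round(s['grasp_force'],1),'F',np.round(s['contact_force'],2),'j',np.round(s['joint_pos'],2));return s,M
E
python3 -c "from h import *;st()"
```

```text
time: 2.4
tool_pos: [0.432, 0.0245, 0.3117]
tool_rot: [0.001, -0.005, 1.0, -0.0]
contact_force: [-0.0, -0.2, -1.0]
gripper_width: 0.999
grasp_force: 0.0
t 2.4 tcp [0.432  0.0245 0.3117] yawY 90.62 tool z [ 0.001 -0.    -1.   ] w 0.999 gf 0.0 F [-0.05 -0.16 -1.04] j [-0.12 -0.46  1.92  0.    1.68 -1.7 ]
```

```bash
python3 -m handwheel '[[[0.0164,-0.038,0,0,0,1.14],[0.0164,-0.038,0,0,0,1.14],[0.0164,-0.038,0,0,0,1.14],[0.0164,-0.038,0,0,0,1.14],[0.0164,-0.038,0,0,0,1.14],[0.0164,-0.038,0,0,0,1.14],[0.0164,-0.038,0,0,0,1.14],[0.0164,-0.038,0,0,0,1.14],[0.0164,-0.038,0,0,0,1.14],[0,0,0,0,0,0]]]'
python3 - <<'E'
from h import *
st()
im,d=grab_frame('scene');cv2.imwrite('pics/scene1.png',im);np.save('scene1.npy',d)
P=cloud('scene',d)
np.set_printoptions(precision=4,suppress=True)
for t in ('probe_head','probe_collar'):
  for r in pinpoint('scene',t): print(t,r['conf'],np.round(r['position'],1))
print('pred',proj('scene',[.5796,-.3173,.1446]),proj('scene',[.5263,-.3276,.0798]))
q=P.reshape(-1,3);m=(abs(q[:,0]-.502)<.035)&(abs(q[:,1]+.0997)<.035)&(q[:,2]>.08)&(q[:,2]<.1);q1=q[m]
print('holder',len(q1),q1.mean(0) if len(q1) else '',cv2.minEnclosingCircle((q1[:,:2]*1000).astype(np.float32)) if len(q1) else '')
m=(abs(q[:,0]-.531)<.1)&(abs(q[:,1]-.243)<.17)&(q[:,2]>.072)&(q[:,2]<.088);q1=q[m]
print('console',len(q1),cv2.minAreaRect((q1[:,:2]*1000).astype(np.float32)))
# head fit from scene
m=np.linalg.norm(q-[.5796,-.3173,.1446],axis=1)<.035;print(m.sum(),q[m].mean(0))
c0=np.array([.5796,-.3173,.1446]);Rm=R.from_euler('ZY',[10.9,40],degrees=True)
p=Rm.inv().apply(q[m]-c0);print(np.percentile(p,[3,50,97],axis=0))
E
```

```text
time: 3.23
tool_pos: [0.5799, -0.3215, 0.3079]
tool_rot: [-0.002, -0.092, 0.996, 0.0]
contact_force: [-1.1, 1.4, -0.8]
gripper_width: 1.001
grasp_force: 0.0
t 3.23 tcp [ 0.5799 -0.3215  0.3079] yawY 100.61 tool z [-0.003 -0.    -1.   ] w 1.001 gf 0.0 F [-1.13  1.4  -0.82] j [-0.62  0.11  1.43 -0.    1.61 -2.37]
probe_head 0.7 [312.4 247.1]
probe_head 0.62 [404.8 167.1]
probe_collar 0.72 [412.4 195.2]
probe_collar 0.69 [302.1 237.2]
pred [400.6528 170.2728] [414.4016 195.1255]
holder 163 [ 0.4993 -0.0958  0.0882] ((501.9252014160156, -95.77081298828125), 24.742708206176758)
console 3771 ((530.529541015625, 244.3462677001953), (116.5299301147461, 274.0345458984375), 6.557957649230957)
209 [ 0.5728 -0.3121  0.1493]
[[-0.0177 -0.01   -0.0294]
 [-0.0096  0.0082  0.0003]
 [ 0.0103  0.0169  0.0241]]
```

View pics/scene1.png

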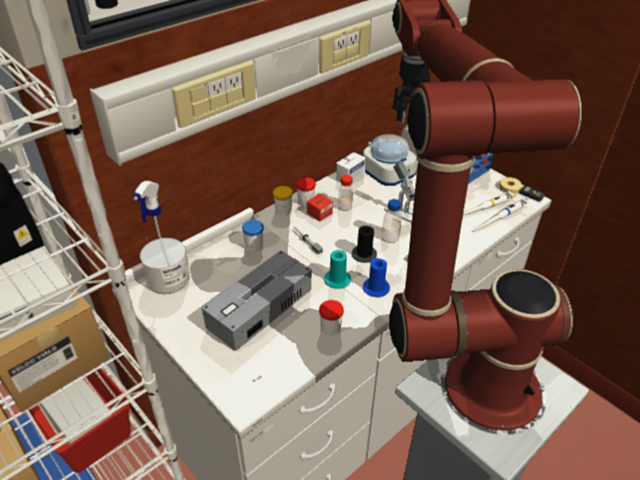

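Scene shows the probe in the rest (404,180), black holder (365,243) and console (258,300), consistent with the top view to 2–4 mm. Descending on the head.

```bash
python3 -m handwheel '[[[-0.002,0.003,-0.034,0,0,0.3],[0,0.001,-0.037,0,0,0],[0,0,-0.037,0,0,0],[0,0,-0.037,0,0,0],[0,0,-0.025,0,0,0],[0,0,-0.012,0,0,0],[0,0,0,0,0,0],[0,0,0,0,0,0]]]'; python3 -c "from h import *;st()"
```

```text
time: 4.05
tool_pos: [0.5776, -0.3109, 0.1308]
tool_rot: [0.001, -0.098, 0.995, -0.0]
contact_force: [0.8, -0.5, 0.7]
gripper_width: 1.001
grasp_force: 0.0
t 4.05 tcp [ 0.5776 -0.3109  0.1308] yawY 101.21 tool z [ 0.001 -0.001 -1.   ] w 1.001 gf 0.0 F [ 0.84 -0.55  0.69] j [-0.61  0.2   1.62  0.    1.32 -2.37]
```

Settled at y −0.311; shift −4 mm in y, 5 mm down, then close.

```bash
python3 -m handwheel '[[[0,-0.004,-0.005,0,0,0],[0,0,0,0,0,0],[0,0,0,0,0,0]]]'; python3 -m handwheel '[[[0,0,0,0,0,0],[0,0,0,0,0,0],[0,0,0,0,0,0],[0,0,0,0,0,0],[0,0,0,0,0,0],[0,0,0,0,0,0],[0,0,0,0,0,0],[0,0,0,0,0,0],[0,0,0,0,0,0],[0,0,0,0,0,0]]]' 0; python3 -c "from h import *;st()"
```

```text
time: 4.3
tool_pos: [0.578, -0.3163, 0.1264]
tool_rot: [0.001, -0.097, 0.995, -0.001]
contact_force: [0.1, -0.3, -0.4]
gripper_width: 1.002
grasp_force: 0.0
time: 5.13
tool_pos: [0.5772, -0.3156, 0.1245]
tool_rot: [0.0, -0.097, 0.995, -0.0]
contact_force: [0.1, -0.2, 0.9]
gripper_width: 0.298
grasp_force: 60.4
t 5.13 tcp [ 0.5772 -0.3156  0.1245] yawY 101.15 tool z [ 0. -0. -1.] w 0.298 gf 60.4 F [ 0.14 -0.21  0.88] j [-0.61  0.21  1.62 -0.    1.31 -2.38]
```

```bash
python3 -m handwheel '[[[0,0,0.015,0,0,0],[-0.008,-0.002,0.025,0,0,0],[-0.008,-0.002,0.035,0,0,0],[0,0,0.036,0,0,0],[0,0,0.036,0,0,0],[0,0,0.036,0,0,0],[0,0,0,1.27,-6.55,0],[0,0,0,1.27,-6.55,0],[0,0,0,1.27,-6.55,0],[0,0,0,1.27,-6.55,0],[0,0,0,1.27,-6.55,0],[0,0,0,1.27,-6.55,0],[0,0,0,0,0,0],[0,0,0,0,0,0]]]'; python3 -c "from h import *;st()"
```

```text
time: 6.3
tool_pos: [0.5596, -0.3192, 0.3051]
tool_rot: [0.339, -0.09, 0.936, 0.033]
contact_force: [-0.1, 0.2, -1.1]
gripper_width: 0.294
grasp_force: 60.6
t 6.3 tcp [ 0.5596 -0.3192  0.3051] yawY 101.04 tool z [ 0.628  0.123 -0.768] w 0.294 gf 60.6 F [-0.09  0.18 -1.15] j [-0.89 -0.2   1.84  0.65  1.21 -2.79]
```

```bash
python3 -m handwheel '[[[-0.0075,0.037,0,0,0,0],[-0.0075,0.037,0,0,0,0],[-0.0075,0.037,0,0,0,0],[-0.0075,0.037,0,0,0,0],[-0.0075,0.037,0,0,0,0],[-0.0075,0.037,0,0,0,0],[0,0,0,0,0,0],[0,0,0,0,0,0],[0,0,0,0,0,0]]]'
cat > look.py <<'E'
from h import *
import sys
np.set_printoptions(precision=4,suppress=True)
s,M=st();n=sys.argv[1];tcp=np.array(s['tool_pos'])
tz=np.array([0,0,1.])
for cam in ('scene','top'):
    im,d=grab_frame(cam);cv2.imwrite(f'pics/{cam}{n}.png',im);np.save(f'{cam}{n}.npy',d);P=cloud(cam,d)
    for t in ('probe_tip','probe_collar','probe_head'):
        for r in pinpoint(cam,t)[:3]: print(cam,t,round(r['conf'],2),np.round(r['position'],1))
    q=P.reshape(-1,3);m=(np.linalg.norm(q[:,:2]-tcp[:2],axis=1)<.06)&(q[:,2]<tcp[2]-.03)&(q[:,2]>.1);q=q[m]
    for z in np.arange(.1,tcp[2]-.03,.01):
        k=q[abs(q[:,2]-z)<.005]
        if len(k)>3: print(cam,round(z,3),len(k),np.median(k,0))
    print(cam,'rim proj',proj(cam,[.502,-.0985,.088]))
E
python3 look.py 2
python3 - <<'E'
import cv2
im=cv2.imread('pics/scene2.png');cv2.imwrite('pics/crop2.png',cv2.resize(im[120:270,290:450],None,fx=4,fy=4,interpolation=cv2.INTER_CUBIC))
E
```

```text
time: 7.05
tool_pos: [0.5168, -0.0972, 0.309]
tool_rot: [0.341, -0.092, 0.935, 0.031]
contact_force: [-0.1, 0.3, -1.5]
gripper_width: 0.298
grasp_force: 61.0
t 7.05 tcp [ 0.5168 -0.0972  0.309 ] yawY 101.2 tool z [ 0.632  0.122 -0.765] w 0.298 gf 61.0 F [-0.14  0.26 -1.45] j [-0.57 -0.65  2.15  0.51  1.15 -2.44]
scene probe_tip 0.44 [293.8 225.7]
scene probe_tip 0.38 [369.3 207.5]
scene probe_tip 0.36 [368.3 182.5]
scene probe_collar 0.73 [302.3 239.6]
scene probe_collar 0.72 [369.6 182. ]
scene probe_collar 0.6 [367.9 231.5]
scene probe_head 0.7 [373.2 152.9]
scene probe_head 0.59 [317.7 247. ]
scene 0.17 6 [ 0.5038 -0.0995  0.1716]
scene 0.18 12 [ 0.5025 -0.0991  0.1782]
scene 0.19 14 [ 0.5043 -0.098   0.1898]
scene 0.2 12 [ 0.5035 -0.0964  0.2017]
scene 0.21 11 [ 0.5027 -0.097   0.2111]
scene 0.22 13 [ 0.5027 -0.0993  0.219 ]
scene 0.23 12 [ 0.5021 -0.0975  0.231 ]
scene 0.24 11 [ 0.4996 -0.0945  0.2387]
scene 0.25 64 [ 0.5005 -0.0938  0.2495]
scene 0.26 20 [ 0.501  -0.0955  0.2595]
scene 0.27 21 [ 0.5002 -0.0952  0.2704]
scene rim proj [365.6138 230.5684]
top probe_tip 0.47 [312.9 184.7]
top probe_tip 0.39 [345.5 262.6]
top probe_collar 0.77 [310.2 204.4]
top probe_collar 0.76 [355.2 253.7]
top probe_collar 0.41 [358.4 181.9]
top probe_head 0.68 [359.3 249.3]
top probe_head 0.48 [313.8 227.9]
top 0.25 9 [ 0.4953 -0.1089  0.247 ]
top rim proj [348.9307 259.0783]
```

View pics/crop2.png

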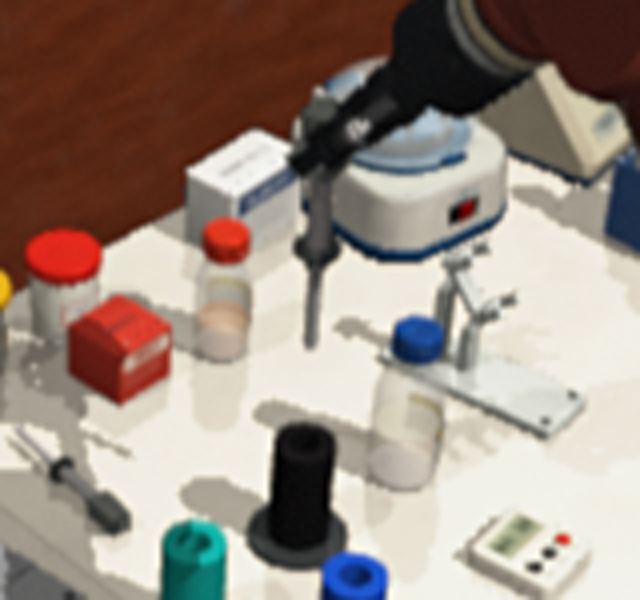

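The crop shows the probe hanging near vertical, tip at crop (312,345), over the black holder mouth at crop (305,442). I measure the offset from the same camera.

```bash
cat > axis.py <<'E'
from h import *
import sys
np.set_printoptions(precision=4,suppress=True)
def axes(n,segs,cam='scene'):
    P=cloud(cam,np.load(f'{cam}{n}.npy'));lat=np.array([-.6765,-.7363]);lat/=np.linalg.norm(lat);f=np.array([-lat[1],lat[0]])
    for name,c,r,z0,z1 in segs:
        rows=[]
        m=(np.linalg.norm(P[...,:2]-c,axis=-1)<r+.012)&(P[...,2]>z0)&(P[...,2]<z1)
        for v in np.unique(np.where(m)[0]):
            q=P[v][m[v]]
            if len(q)<3: continue
            l=q[:,:2]@lat;dd=np.median((q[:,:2]@f)[abs(l-(l.min()+l.max())/2)<.5*r])
            rows.append([(l.min()+l.max())/2,dd+.96*r,q[:,2].mean(),np.ptp(l)])
        rows=np.array(rows)
        if len(rows)==0: print(name,'none');continue
        a=np.median(rows[:,0]);b=np.median(rows[:,1]);k=np.polyfit(rows[:,2],rows[:,0],1)[0];k2=np.polyfit(rows[:,2],rows[:,1],1)[0]
        print(cam,name,len(rows),'axis xy',a*lat+b*f,'z',np.median(rows[:,2]).round(3),'width',np.median(rows[:,3]).round(4),'lat',a.round(4),'dep',b.round(4),'tilt lat/dep deg',np.degrees([k,k2]).round(2))
E
python3 - <<'E'
from axis import *
axes(2,[('tube',[.502,-.0985],.022,.03,.08),('pin',[.505,-.100],.005,.165,.22),('barrel',[.505,-.1],.008,.255,.28),('all',[.505,-.1],.006,.165,.235)])
axes(1,[('tube',[.502,-.0985],.022,.03,.08)])
E
```

```text
scene tube 18 axis xy [nan nan] z 0.059 width 0.0403 lat -0.2675 dep nan tilt lat/dep deg [1.89  nan]
scene pin 16 axis xy [ 0.5068 -0.1011] z 0.195 width 0.0074 lat -0.2685 dep 0.4416 tilt lat/dep deg [-0.98 -1.26]
scene barrel 9 axis xy [ 0.5066 -0.1008] z 0.27 width 0.0123 lat -0.2685 dep 0.4413 tilt lat/dep deg [2.12 2.45]
scene all 20 axis xy [ 0.5074 -0.1017] z 0.203 width 0.0075 lat -0.2684 dep 0.4425 tilt lat/dep deg [-0.08 -0.92]
scene tube 18 axis xy [ 0.5036 -0.0994] z 0.059 width 0.0398 lat -0.2675 dep 0.4381 tilt lat/dep deg [ 1.64 25.34]
  return _methods._mean(a, axis=axis, dtype=dtype,
  ret = ret.dtype.type(ret / rcount)
```

```bash
python3 -m handwheel '[[[-0.003,0.002,-0.02,0,0,0],[0,0,-0.03,0,0,0],[0,0,-0.025,0,0,0],[0,0,-0.02,0,0,0],[0,0,-0.01,0,0,0],[0,0,0,0,0,0],[0,0,0,0,0,0]]]'; python3 -c "from h import *;st()"
```

```text
time: 8.03
tool_pos: [0.5133, -0.0957, 0.2026]
tool_rot: [0.341, -0.091, 0.935, 0.032]
contact_force: [-0.2, 0.4, -1.2]
gripper_width: 0.3
grasp_force: 60.9
t 8.03 tcp [ 0.5133 -0.0957  0.2026] yawY 101.08 tool z [ 0.632  0.122 -0.766] w 0.3 gf 60.9 F [-0.17  0.43 -1.18] j [-0.58 -0.59  2.3   0.57  0.98 -2.55]
```

```bash
python3 -m handwheel '[[[0,0,-0.015,0,0,0],[0,0,-0.01,0,0,0],[0,0,0,0,0,0]]]'; python3 -m handwheel '[[[0,0,-0.006,0,0,0],[0,0,-0.004,0,0,0],[0,0,0,0,0,0]]]';python3 -c "from h import *;st()"
```

```text
time: 8.28
tool_pos: [0.5127, -0.0952, 0.1762]
tool_rot: [0.34, -0.091, 0.935, 0.033]
contact_force: [-0.8, -0.3, -3.1]
gripper_width: 0.299
grasp_force: 60.9
time: 8.53
tool_pos: [0.513, -0.0953, 0.1668]
tool_rot: [0.34, -0.091, 0.935, 0.032]
contact_force: [0.3, 0.2, -3.3]
gripper_width: 0.295
grasp_force: 60.9
t 8.53 tcp [ 0.513  -0.0953  0.1668] yawY 101.12 tool z [ 0.631  0.123 -0.766] w 0.295 gf 60.9 F [ 0.34  0.2  -3.33] j [-0.57 -0.55  2.33  0.6   0.91 -2.6 ]
```

```bash
python3 -m handwheel '[[[0,0,-0.004,0,0,0],[0,0,-0.002,0,0,0],[0,0,0,0,0,0]]]'; python3 -m handwheel '[[[0,0,-0.002,0,0,0],[0,0,0,0,0,0]]]';python3 -m handwheel '[[[0,0,-0.001,0,0,0],[0,0,0,0,0,0]]]'
```

```text
time: 8.78
tool_pos: [0.513, -0.0954, 0.1608]
tool_rot: [0.34, -0.091, 0.935, 0.032]
contact_force: [-0.3, 0.1, -1.6]
gripper_width: 0.296
grasp_force: 60.9
time: 8.95
tool_pos: [0.5131, -0.0954, 0.159]
tool_rot: [0.341, -0.091, 0.935, 0.032]
contact_force: [0.3, 0.3, -1.0]
gripper_width: 0.294
grasp_force: 60.9
time: 9.12
tool_pos: [0.5132, -0.0955, 0.1583]
tool_rot: [0.341, -0.091, 0.935, 0.032]
contact_force: [0.8, 0.4, -1.4]
gripper_width: 0.297
grasp_force: 60.9
```

```bash
python3 -m handwheel '[[[0,0,-0.001,0,0,0],[0,0,0,0,0,0]]]'; python3 -m handwheel '[[[0,0,-0.001,0,0,0],[0,0,0,0,0,0]]]';python3 -m handwheel '[[[0,0,-0.001,0,0,0],[0,0,0,0,0,0]]]'
```

```text
time: 9.28
tool_pos: [0.5131, -0.0954, 0.1572]
tool_rot: [0.341, -0.091, 0.935, 0.032]
contact_force: [0.2, 0.1, -1.2]
gripper_width: 0.294
grasp_force: 60.9
time: 9.45
tool_pos: [0.5131, -0.0954, 0.1561]
tool_rot: [0.341, -0.091, 0.935, 0.032]
contact_force: [-0.4, 0.4, -2.1]
gripper_width: 0.297
grasp_force: 60.9
time: 9.62
tool_pos: [0.5132, -0.0955, 0.1553]
tool_rot: [0.341, -0.091, 0.935, 0.032]
contact_force: [-0.6, 0.5, -1.3]
gripper_width: 0.295
grasp_force: 61.2
```

```bash
python3 -m handwheel '[[[0,0,-0.001,0,0,0],[0,0,0,0,0,0]]]'; python3 -m handwheel '[[[0,0,-0.001,0,0,0],[0,0,0,0,0,0]]]';python3 -m handwheel '[[[0,0,-0.001,0,0,0],[0,0,0,0,0,0]]]'; python3 look.py 3 | grep -v " 0\.[12]" ; python3 -c "
from axis import *
axes(3,[('collar',[.503,-.099],.016,.085,.1),('barrel',[.503,-.099],.008,.1,.12)])
im=cv2.imread('pics/scene3.png');cv2.imwrite('pics/crop3.png',cv2.resize(im[170:270,310:430],None,fx=5,fy=5,interpolation=cv2.INTER_CUBIC))"
```

```text
time: 9.78
tool_pos: [0.5137, -0.0956, 0.1552]
tool_rot: [0.341, -0.091, 0.935, 0.032]
contact_force: [-1.7, 0.4, 1.9]
gripper_width: 0.294
grasp_force: 61.3
time: 9.95
tool_pos: [0.5141, -0.0957, 0.1552]
tool_rot: [0.342, -0.091, 0.935, 0.032]
contact_force: [-3.4, 1.2, 5.7]
gripper_width: 0.299
grasp_force: 61.8
time: 10.12
tool_pos: [0.5145, -0.0958, 0.1552]
tool_rot: [0.343, -0.091, 0.934, 0.032]
contact_force: [-4.5, 1.8, 7.6]
gripper_width: 0.3
grasp_force: 62.3
scene probe_tip 0.73 [391.2 237.4]
scene probe_tip 0.6 [258.5 309.7]
scene probe_tip 0.55 [295.2 224.6]
scene probe_collar 0.56 [301.6 236.8]
scene probe_collar 0.51 [363.9 230.1]
scene probe_head 0.73 [316.1 244.8]
scene probe_head 0.64 [367.6 204.1]
scene rim proj [365.6138 230.5684]
top probe_tip 0.54 [314.3 185.6]
top probe_collar 0.74 [220.6 254.9]
top probe_collar 0.52 [312.  202.4]
top probe_head 0.71 [312.6 225.4]
top probe_head 0.54 [351.1 257.3]
top rim proj [348.9307 259.0783]
scene collar 11 axis xy [nan nan] z 0.093 width 0.0351 lat -0.2675 dep nan tilt lat/dep deg [-19.73    nan]
scene barrel 6 axis xy [ 0.5044 -0.098 ] z 0.109 width 0.0132 lat -0.2691 dep 0.4377 tilt lat/dep deg [4.66 3.98]
  return _methods._mean(a, axis=axis, dtype=dtype,
  ret = ret.dtype.type(ret / rcount)
```

View pics/crop3.png

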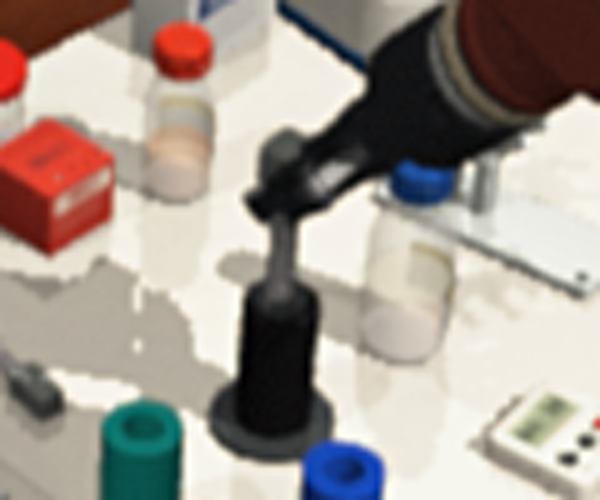

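The probe stands in the holder with its collar at the rim (crop 280,293), and z stopped at 0.155 with force rising, so it is seated. Releasing and backing off.

```bash
python3 -m handwheel '[[[0,0,0.003,0,0,0],[0,0,0,0,0,0],[0,0,0,0,0,0]]]'; python3 -m handwheel '[[[0,0,0,0,0,0],[0,0,0,0,0,0],[0,0,0,0,0,0],[0,0,0,0,0,0],[0,0,0,0,0,0],[0,0,0,0,0,0],[0,0,0,0,0,0],[0,0,0,0,0,0]]]' 1; python3 -m handwheel '[[[-0.013,-0.0025,0.0155,0,0,0],[-0.026,-0.005,0.031,0,0,0],[-0.026,-0.005,0.031,0,0,0],[-0.026,-0.005,0.031,0,0,0],[0,0,0.03,-1.27,6.55,0],[0,0,0.02,-1.27,6.55,0],[0,0,0,-1.27,6.55,0],[0,0,0,-1.27,6.55,0],[0,0,0,-1.27,6.55,0],[0,0,0,-1.27,6.55,0],[0,0,0,0,0,0],[0,0,0,0,0,0]]]'
python3 look.py 4 | head -12; python3 -c "
from axis import *
axes(4,[('tube',[.502,-.0985],.022,.03,.08),('barrel',[.503,-.099],.008,.1,.142),('head',[.503,-.099],.013,.155,.19)])
P=cloud('top',np.load('top4.npy'));q=P.reshape(-1,3);m=(np.linalg.norm(q[:,:2]-[.502,-.098],axis=1)<.03)&(q[:,2]>.187)&(q[:,2]<.205);q=q[m];print(len(q),q.mean(0),cv2.minAreaRect((q[:,:2]*1000).astype(np.float32)))"
```

```text
time: 10.77
tool_pos: [0.5132, -0.0955, 0.1552]
tool_rot: [0.341, -0.091, 0.935, 0.032]
contact_force: [-1.9, 0.0, 0.7]
gripper_width: 0.298
grasp_force: 61.4
time: 11.43
tool_pos: [0.5132, -0.0954, 0.1553]
tool_rot: [0.341, -0.091, 0.935, 0.032]
contact_force: [0.3, 1.3, -0.0]
gripper_width: 0.997
grasp_force: 0.0
time: 12.43
tool_pos: [0.4229, -0.1124, 0.313]
tool_rot: [-0.0, -0.098, 0.995, 0.001]
contact_force: [-0.7, -0.7, 0.0]
gripper_width: 0.997
grasp_force: 0.0
t 12.43 tcp [ 0.4229 -0.1124  0.313 ] yawY 101.28 tool z [-0.     0.002 -1.   ] w 0.997 gf 0.0 F [-0.7  -0.69  0.03] j [-0.43 -0.45  1.91  0.    1.68 -2.2 ]
scene probe_tip 0.55 [292.2 226.4]
scene probe_collar 0.77 [304.7 237.3]
scene probe_collar 0.7 [365.1 229.1]
scene probe_head 0.72 [370.  205.4]
scene probe_head 0.66 [319.  246.9]
scene rim proj [365.6138 230.5684]
top probe_tip 0.52 [312.3 185.9]
top probe_collar 0.52 [351.  262.3]
top probe_collar 0.49 [312.9 204.4]
top probe_head 0.59 [314.  225.1]
top probe_head 0.39 [352.  260.8]
scene tube 16 axis xy [nan nan] z 0.056 width 0.0402 lat -0.2673 dep nan tilt lat/dep deg [-1.6  nan]
scene barrel 13 axis xy [ 0.5025 -0.0988] z 0.12 width 0.013 lat -0.2672 dep 0.4368 tilt lat/dep deg [-2.47 -3.21]
scene head 13 axis xy [nan nan] z 0.173 width 0.0313 lat -0.2675 dep nan tilt lat/dep deg [2.92  nan]
51 [ 0.507  -0.0941  0.1938] ((508.72216796875, -93.66529083251953), (14.645157814025879, 30.041797637939453), 44.638790130615234)
  return _methods._mean(a, axis=axis, dtype=dtype,
  ret = ret.dtype.type(ret / rcount)
```

```bash
python3 -m handwheel '[[[0.026,0.005,0,0,0,0],[0.026,0.005,0,0,0,0],[0.027,0.005,0,0,0,0],[0,0,-0.02,0,0,0],[0,0,-0.03,0,0,0],[0,0,-0.03,0,0,0],[0,0,-0.03,0,0,0],[0,0,-0.03,0,0,0],[0,0,-0.012,0,0,0],[0,0,0,0,0,0],[0,0,0,0,0,0],[0,0,0,0,0,0]]]';  python3 -c "from h import *;st()"
```

```text
time: 13.83
tool_pos: [0.5025, -0.0985, 0.1644]
tool_rot: [0.002, -0.097, 0.995, -0.001]
contact_force: [-0.0, 0.0, 0.3]
gripper_width: 0.998
grasp_force: 0.0
t 13.83 tcp [ 0.5025 -0.0985  0.1644] yawY 101.15 tool z [ 0.004 -0.001 -1.   ] w 0.998 gf 0.0 F [-0.05  0.03  0.31] j [-0.34 -0.17  1.94  0.    1.37 -2.1 ]
```

```bash
python3 -m handwheel '[[[0,0,-0.006,0,0,0],[0,0,-0.004,0,0,0],[0,0,0,0,0,0],[0,0,0,0,0,0]]]';  python3 -m handwheel '[[[0,0,0,0,0,0],[0,0,0,0,0,0],[0,0,0,0,0,0],[0,0,0,0,0,0],[0,0,0,0,0,0],[0,0,0,0,0,0],[0,0,0,0,0,0],[0,0,0,0,0,0],[0,0,0,0,0,0],[0,0,0,0,0,0]]]' 0; python3 -c "from h import *;st()"
```

```text
time: 14.17
tool_pos: [0.5012, -0.098, 0.1519]
tool_rot: [0.0, -0.097, 0.995, -0.0]
contact_force: [0.3, 0.3, -0.3]
gripper_width: 1.002
grasp_force: 0.0
time: 15.0
tool_pos: [0.5013, -0.098, 0.152]
tool_rot: [0.0, -0.097, 0.995, -0.0]
contact_force: [-0.0, 0.0, 1.7]
gripper_width: 0.294
grasp_force: 59.2
t 15.0 tcp [ 0.5013 -0.098   0.152 ] yawY 101.16 tool z [ 0. -0. -1.] w 0.294 gf 59.2 F [-0.01  0.01  1.69] j [-0.34 -0.16  1.95 -0.    1.35 -2.1 ]
```

```bash
python3 -m handwheel '[[[0,0,0.015,0,0,0],[0,0,0.025,0,0,0],[0,0,0.035,0,0,0],[0,0,0.035,0,0,0],[0,0,0.03,0,0,0],[0.0041,0.0378,0,0,0,0],[0.0041,0.0378,0,0,0,0],[0.0041,0.0378,0,0,0,0],[0.0041,0.0378,0,0,0,0],[0.0041,0.0378,0,0,0,0],[0.0041,0.0378,0,0,0,0],[0.0041,0.0378,0,0,0,0],[0.0041,0.0378,0,0,0,0],[0,0,0,0,0,0],[0,0,0,0,0,0],[0,0,0,0,0,0]]]'; python3 look.py 5 | grep -v probe
python3 - <<'E'
from axis import *
axes(5,[('pin',[.5355,.204],.005,.155,.205),('barrel',[.5355,.204],.008,.24,.265)])
im=cv2.imread('pics/scene5.png');cv2.imwrite('pics/crop5.png',cv2.resize(im[170:350,190:350],None,fx=3.3,fy=3.3,interpolation=cv2.INTER_CUBIC))
q=cloud('scene',np.load('scene5.npy')).reshape(-1,3)
m=(abs(q[:,0]-.531)<.1)&(abs(q[:,1]-.243)<.17)&(abs(q[:,2]-.08)<.006);q=q[m]
u=np.array([-.120,.9927]);v=np.array([.9927,.120]);print('z',np.median(q[:,2]),'along',np.percentile((q[:,:2]-[.5307,.2437])@u,[.3,99.7]),'across',np.percentile((q[:,:2]-[.5307,.2437])@v,[.3,99.7]))
E
```

```text
time: 16.33
tool_pos: [0.5335, 0.2043, 0.2908]
tool_rot: [-0.001, -0.097, 0.995, -0.0]
contact_force: [-0.3, 0.6, -1.9]
gripper_width: 0.298
grasp_force: 60.5
t 16.33 tcp [0.5335 0.2043 0.2908] yawY 101.19 tool z [-0.002 -0.001 -1.   ] w 0.298 gf 60.5 F [-0.32  0.59 -1.87] j [ 0.24 -0.1   1.67 -0.    1.58 -1.53]
scene 0.16 12 [0.5305 0.2069 0.1601]
scene 0.17 15 [0.5305 0.2066 0.1714]
scene 0.18 11 [0.5315 0.2059 0.1807]
scene 0.19 11 [0.5298 0.2055 0.1904]
scene 0.2 15 [0.5316 0.2068 0.199 ]
scene 0.21 9 [0.5305 0.2058 0.2097]
scene 0.22 11 [0.5276 0.2084 0.2196]
scene 0.23 50 [0.528  0.2107 0.2329]
scene 0.24 49 [0.528  0.2074 0.2372]
scene 0.25 25 [0.529  0.2074 0.2504]
scene 0.26 12 [0.5291 0.2087 0.2572]
scene rim proj [365.6138 230.5684]
top rim proj [348.9307 259.0783]
scene pin 16 axis xy [0.5343 0.203 ] z 0.18 width 0.0071 lat -0.511 dep 0.2561 tilt lat/dep deg [0.31 2.06]
scene barrel 9 axis xy [0.5343 0.2028] z 0.25 width 0.0133 lat -0.5109 dep 0.2562 tilt lat/dep deg [1.76 5.18]
z 0.0818663907012499 along [-0.1336  0.1359] across [-0.0568  0.0552]
```

View pics/crop5.png

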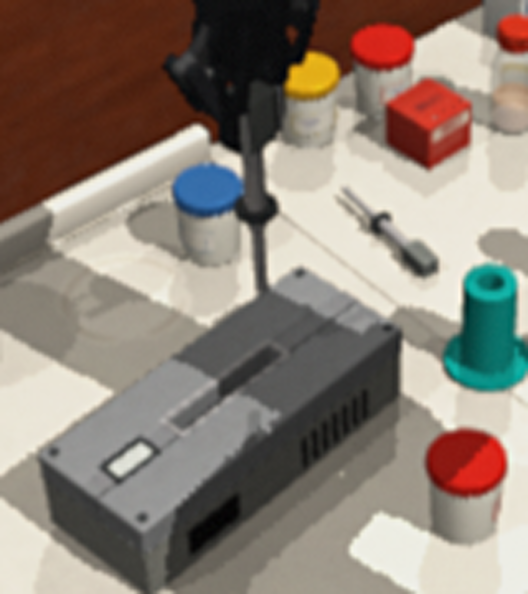

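The crop shows the pin tip at (262,292) in front of the slot, whose ends lie at (285,347) and (175,425), with the tab at (130,460). Alignment agrees to about 1 mm. Descending into the slot's −y end.

```bash
python3 -m handwheel '[[[0.001,0.0015,-0.02,0,0,0],[0,0,-0.025,0,0,0],[0,0,-0.012,0,0,0],[0,0,-0.006,0,0,0],[0,0,0,0,0,0],[0,0,0,0,0,0]]]'; python3 -m handwheel '[[[0,0,-0.006,0,0,0],[0,0,-0.006,0,0,0],[0,0,0,0,0,0]]]';python3 -m handwheel '[[[0,0,-0.006,0,0,0],[0,0,-0.003,0,0,0],[0,0,0,0,0,0]]]'; python3 -c "from h import *;st()"
```

```text
time: 17.23
tool_pos: [0.5352, 0.2059, 0.2293]
tool_rot: [0.0, -0.097, 0.995, 0.0]
contact_force: [0.7, -0.2, -1.2]
gripper_width: 0.297
grasp_force: 60.5
time: 17.48
tool_pos: [0.5347, 0.2059, 0.216]
tool_rot: [-0.0, -0.097, 0.995, -0.0]
contact_force: [-0.3, 0.6, -1.6]
gripper_width: 0.3
grasp_force: 60.5
time: 17.73
tool_pos: [0.5344, 0.2058, 0.2067]
tool_rot: [-0.001, -0.097, 0.995, -0.0]
contact_force: [0.6, -0.5, -1.9]
gripper_width: 0.293
grasp_force: 60.5
t 17.73 tcp [0.5344 0.2058 0.2067] yawY 101.16 tool z [-0.002 -0.    -1.   ] w 0.293 gf 60.5 F [ 0.6  -0.49 -1.91] j [ 0.24 -0.05  1.76 -0.    1.44 -1.53]
```

```bash
python3 -m handwheel '[[[0,0,-0.006,0,0,0],[0,0,-0.004,0,0,0],[0,0,0,0,0,0],[0,0,0,0,0,0]]]'; python3 -m handwheel '[[[0,0,-0.004,0,0,0],[0,0,0,0,0,0],[0,0,0,0,0,0]]]';python3 -m handwheel '[[[0,0,-0.003,0,0,0],[0,0,0,0,0,0],[0,0,0,0,0,0]]]'; python3 -c "from h import *;st()"
```

```text
time: 18.07
tool_pos: [0.5347, 0.2059, 0.1972]
tool_rot: [-0.0, -0.097, 0.995, -0.0]
contact_force: [-0.7, 1.2, -2.5]
gripper_width: 0.299
grasp_force: 60.5
time: 18.32
tool_pos: [0.5352, 0.206, 0.1941]
tool_rot: [0.0, -0.097, 0.995, 0.0]
contact_force: [0.1, 0.4, -1.3]
gripper_width: 0.299
grasp_force: 60.6
time: 18.57
tool_pos: [0.5352, 0.206, 0.1911]
tool_rot: [0.0, -0.097, 0.995, 0.0]
contact_force: [0.6, 0.3, 0.9]
gripper_width: 0.296
grasp_force: 60.8
t 18.57 tcp [0.5352 0.206  0.1911] yawY 101.16 tool z [ 0.001  0.    -1.   ] w 0.296 gf 60.8 F [0.59 0.25 0.95] j [ 0.24 -0.04  1.78  0.    1.41 -1.53]
```

Floor found at the expected height (0.052). Press a bit more and slide along +y.

```bash
python3 -m handwheel '[[[0,0,-0.003,0,0,0],[0,0,0,0,0,0],[0,0,0,0,0,0]]]' | sed -n '1,2p;4p'; for i in 1; do python3 -m handwheel '[[[-0.0003,0.0025,0,0,0,0],[0,0,0,0,0,0],[0,0,0,0,0,0]]]'| sed -n '1,2p;4p'; python3 -m handwheel '[[[-0.0003,0.0025,0,0,0,0],[0,0,0,0,0,0],[0,0,0,0,0,0]]]'| sed -n '1,2p;4p';python3 -m handwheel '[[[-0.0003,0.0025,0,0,0,0],[0,0,0,0,0,0],[0,0,0,0,0,0]]]'| sed -n '1,2p;4p'; done
```

```text
time: 18.82
tool_pos: [0.5352, 0.206, 0.188]
contact_force: [0.2, 0.3, 0.2]
time: 19.07
tool_pos: [0.5348, 0.2083, 0.188]
contact_force: [0.8, -2.4, 1.0]
time: 19.32
tool_pos: [0.5343, 0.2111, 0.1878]
contact_force: [0.2, -2.0, 1.3]
time: 19.57
tool_pos: [0.534, 0.2137, 0.1878]
contact_force: [0.2, -2.2, 1.2]
```

```bash
python3 -m handwheel '[[[-0.0003,0.0025,0,0,0,0],[0,0,0,0,0,0],[0,0,0,0,0,0]]]'| sed -n '1,2p;4p'; python3 -m handwheel '[[[-0.0003,0.0025,0,0,0,0],[0,0,0,0,0,0],[0,0,0,0,0,0]]]'| sed -n '1,2p;4p';python3 -m handwheel '[[[-0.0003,0.0025,0,0,0,0],[0,0,0,0,0,0],[0,0,0,0,0,0]]]'| sed -n '1,2p;4p'
```

```text
time: 19.82
tool_pos: [0.5337, 0.2162, 0.1878]
contact_force: [0.4, -1.5, 2.1]
time: 20.07
tool_pos: [0.5334, 0.2187, 0.1878]
contact_force: [0.8, -2.0, 2.2]
time: 20.32
tool_pos: [0.5331, 0.2212, 0.1878]
contact_force: [0.2, -1.3, 2.1]
```

```bash
python3 -m handwheel '[[[-0.0003,0.0025,0,0,0,0],[0,0,0,0,0,0],[0,0,0,0,0,0]]]'| sed -n '1,2p;4p'; python3 -m handwheel '[[[-0.0003,0.0025,0,0,0,0],[0,0,0,0,0,0],[0,0,0,0,0,0]]]'| sed -n '1,2p;4p'
```

```text
time: 20.57
tool_pos: [0.5328, 0.2237, 0.1878]
contact_force: [-0.1, -1.0, 1.7]
time: 20.82
tool_pos: [0.5325, 0.2262, 0.1878]
contact_force: [0.3, -1.7, 1.3]
```

```bash
python3 -m handwheel '[[[-0.0003,0.0025,0,0,0,0],[0,0,0,0,0,0],[0,0,0,0,0,0]]]'| sed -n '1,2p;4p'; python3 -m handwheel '[[[-0.0003,0.0025,0,0,0,0],[0,0,0,0,0,0],[0,0,0,0,0,0]]]'| sed -n '1,2p;4p';python3 -m handwheel '[[[-0.0003,0.0025,0,0,0,0],[0,0,0,0,0,0],[0,0,0,0,0,0]]]'| sed -n '1,2p;4p'
```

```text
time: 21.07
tool_pos: [0.5322, 0.2287, 0.1878]
contact_force: [-0.1, -0.9, 0.8]
time: 21.32
tool_pos: [0.5319, 0.2312, 0.1878]
contact_force: [1.3, 0.0, 0.9]
time: 21.57
tool_pos: [0.5316, 0.2337, 0.1878]
contact_force: [-0.4, -0.5, 2.0]
```

```bash
python3 -m handwheel '[[[-0.0003,0.0025,0,0,0,0],[0,0,0,0,0,0],[0,0,0,0,0,0]]]'| sed -n '1,2p;4p'; python3 -m handwheel '[[[-0.0003,0.0025,0,0,0,0],[0,0,0,0,0,0],[0,0,0,0,0,0]]]'| sed -n '1,2p;4p';python3 -m handwheel '[[[-0.0003,0.0025,0,0,0,0],[0,0,0,0,0,0],[0,0,0,0,0,0]]]'| sed -n '1,2p;4p'
```

```text
time: 21.82
tool_pos: [0.5313, 0.2362, 0.1878]
contact_force: [0.8, -1.6, 1.5]
time: 22.07
tool_pos: [0.531, 0.2387, 0.1878]
contact_force: [1.1, -1.1, 1.5]
time: 22.32
tool_pos: [0.5307, 0.2412, 0.1878]
contact_force: [0.7, -0.9, 1.0]
```

```bash
python3 -m handwheel '[[[-0.0003,0.0025,0,0,0,0],[0,0,0,0,0,0],[0,0,0,0,0,0]]]'| sed -n '1,2p;4p'; python3 -m handwheel '[[[-0.0003,0.0025,0,0,0,0],[0,0,0,0,0,0],[0,0,0,0,0,0]]]'| sed -n '1,2p;4p';python3 -m handwheel '[[[-0.0003,0.0025,0,0,0,0],[0,0,0,0,0,0],[0,0,0,0,0,0]]]'| sed -n '1,2p;4p'
```

```text
time: 22.57
tool_pos: [0.5304, 0.2437, 0.1878]
contact_force: [0.7, -0.7, 1.1]
time: 22.82
tool_pos: [0.5301, 0.2462, 0.1878]
contact_force: [0.4, -0.7, 1.0]
time: 23.07
tool_pos: [0.5294, 0.2501, 0.1875]
contact_force: [-0.2, 4.5, -1.4]
```

Force z fell to the free-hanging level, so the pin has dropped. Confirm by standing still and one small nudge.

```bash
python3 -m handwheel '[[[0,0,0,0,0,0],[0,0,0,0,0,0]]]'| sed -n '1,2p;4p'; python3 -m handwheel '[[[-0.0002,0.0015,0,0,0,0],[0,0,0,0,0,0],[0,0,0,0,0,0]]]'| sed -n '1,2p;4p'
```

```text
time: 23.23
tool_pos: [0.5294, 0.25, 0.1874]
contact_force: [0.0, 6.6, -1.7]
time: 23.48
tool_pos: [0.5294, 0.2505, 0.1875]
contact_force: [-0.6, 4.3, -1.6]
```

```bash
python3 -m handwheel '[[[-0.0001,0.001,0,0,0,0],[0,0,0,0,0,0],[0,0,0,0,0,0]]]'| sed -n '1,2p;4p'; python3 -m handwheel '[[[-0.0001,0.001,0,0,0,0],[0,0,0,0,0,0],[0,0,0,0,0,0]]]'| sed -n '1,2p;4p'
```

```text
time: 23.73
tool_pos: [0.5294, 0.2509, 0.1875]
contact_force: [-0.6, 2.9, -2.3]
time: 23.98
tool_pos: [0.5294, 0.2514, 0.1875]
contact_force: [0.3, 1.4, -3.3]
```

```bash
python3 -m handwheel '[[[-0.0001,0.001,0,0,0,0],[0,0,-0.003,0,0,0],[0,0,-0.003,0,0,0],[0,0,0,0,0,0],[0,0,0,0,0,0]]]'| sed -n '1,2p;4p'; python3 -m handwheel '[[[0,0,-0.003,0,0,0],[0,0,-0.003,0,0,0],[0,0,0,0,0,0],[0,0,0,0,0,0]]]'| sed -n '1,2p;4p';  python3 -m handwheel '[[[0,0,-0.002,0,0,0],[0,0,-0.002,0,0,0],[0,0,0,0,0,0],[0,0,0,0,0,0]]]'| sed -n '1,2p;4p'
```

```text
time: 24.4
tool_pos: [0.5297, 0.2524, 0.1821]
contact_force: [-0.8, -1.0, 1.2]
time: 24.73
tool_pos: [0.5297, 0.2526, 0.176]
contact_force: [0.1, -2.8, 3.1]
time: 25.07
tool_pos: [0.5296, 0.2527, 0.1718]
contact_force: [1.5, -3.2, 1.8]
```

```bash
python3 -m handwheel '[[[0,0,-0.002,0,0,0],[0,0,-0.001,0,0,0],[0,0,0,0,0,0],[0,0,0,0,0,0]]]'| sed -n '1,2p;4p'; python3 -m handwheel '[[[0,0,-0.002,0,0,0],[0,0,0,0,0,0],[0,0,0,0,0,0]]]'| sed -n '1,2p;4p';  python3 -m handwheel '[[[0,0,-0.002,0,0,0],[0,0,0,0,0,0],[0,0,0,0,0,0]]]'| sed -n '1,2p;4p'
```

```text
time: 25.4
tool_pos: [0.5295, 0.2529, 0.1688]
contact_force: [1.1, -2.7, 2.0]
time: 25.65
tool_pos: [0.5295, 0.253, 0.1668]
contact_force: [1.1, -3.5, 3.0]
time: 25.9
tool_pos: [0.5298, 0.2531, 0.1664]
contact_force: [-0.6, -3.7, 9.2]
```

Bottomed out at 0.1665 with force rising, as predicted for a fully sunk release (0.167). One more press to make sure, then look at the tab.

```bash
python3 -m handwheel '[[[0,0,-0.003,0,0,0],[0,0,0,0,0,0],[0,0,0,0,0,0],[0,0,0,0,0,0]]]'| sed -n '1,2p;4p'
python3 - <<'E'
from axis import *
st()
for cam in ('scene','top'):
    im,d=grab_frame(cam);P=cloud(cam,d);q=P.reshape(-1,3)
    if cam=='scene': cv2.imwrite('pics/crop6.png',cv2.resize(im[230:350,190:320],None,fx=4,fy=4,interpolation=cv2.INTER_CUBIC))
    c=np.array([.5307,.2437])+.095*np.array([-.12,.9927])
    m=(np.linalg.norm(q[:,:2]-c,axis=1)<.006);m2=(abs(np.linalg.norm(q[:,:2]-c,axis=1)-.03)<.006)
    print(cam,m.sum(),np.median(q[m,2]),np.median(q[m2,2]))
E
```

```text
time: 26.23
tool_pos: [0.5306, 0.2534, 0.166]
contact_force: [-2.2, -4.2, 15.4]
t 26.23 tcp [0.5306 0.2534 0.166 ] yawY 101.16 tool z [ 0.003  0.001 -1.   ] w 0.299 gf 62.9 F [-2.23 -4.18 15.38] j [ 0.32  0.01  1.77 -0.    1.36 -1.45]
scene 18 0.09522396395407196 0.4099566117371544
top 13 0.09312121608527701 0.08259597165166199
```

View pics/crop6.png

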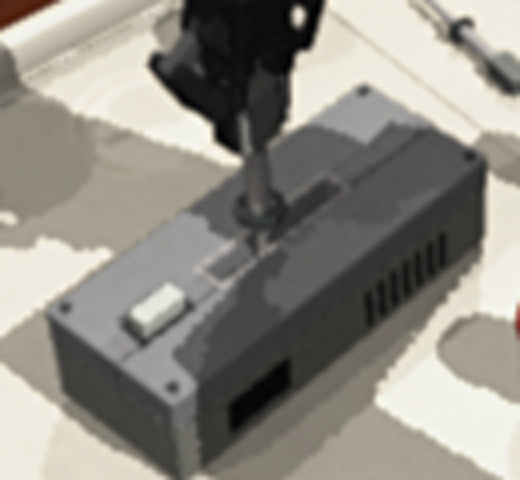

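The tab now stands proud at crop (155,310); depth says about 12 mm above the top. Withdraw and return to the holder.

```bash
python3 -m handwheel '[[[0,0,0.01,0,0,0],[0,0,0.02,0,0,0],[0,0,0.03,0,0,0],[0,0,0.035,0,0,0],[0,0,0.035,0,0,0],[0,0,0,0,0,0],[-0.0028,-0.0351,0,0,0,0],[-0.0028,-0.0351,0,0,0,0],[-0.0028,-0.0351,0,0,0,0],[-0.0028,-0.0351,0,0,0,0],[-0.0028,-0.0351,0,0,0,0],[-0.0028,-0.0351,0,0,0,0],[-0.0028,-0.0351,0,0,0,0],[-0.0028,-0.0351,0,0,0,0],[-0.0028,-0.0351,0,0,0,0],[-0.0028,-0.0351,0,0,0,0],[0,0,0,0,0,0],[0,0,0,0,0,0],[0,0,0,0,0,0]]]' >/dev/null; python3 look.py 7 | grep -v probe
python3 - <<'E'
from axis import *
axes(7,[('pin',[.502,-.098],.005,.155,.205),('barrel',[.502,-.098],.008,.24,.265)])
E
```

```text
t 27.92 tcp [ 0.501  -0.0971  0.2903] yawY 101.16 tool z [-0.002  0.003 -1.   ] w 0.298 gf 60.9 F [-0.24  0.56 -1.94] j [-0.34 -0.25  1.8   0.    1.6  -2.1 ]
scene 0.16 7 [ 0.4966 -0.0924  0.1584]
scene 0.17 16 [ 0.4976 -0.0934  0.1709]
scene 0.18 10 [ 0.5001 -0.0939  0.1805]
scene 0.19 11 [ 0.4978 -0.0938  0.1893]
scene 0.2 13 [ 0.4981 -0.0947  0.1998]
scene 0.21 11 [ 0.4977 -0.0934  0.2093]
scene 0.22 12 [ 0.4967 -0.0934  0.2187]
scene 0.23 52 [ 0.4966 -0.0911  0.2326]
scene 0.24 30 [ 0.4955 -0.0918  0.2369]
scene 0.25 21 [ 0.4954 -0.0925  0.2495]
scene 0.26 11 [ 0.4976 -0.0918  0.2582]
scene rim proj [365.6138 230.5684]
top rim proj [348.9307 259.0783]
scene pin 15 axis xy [ 0.501  -0.0964] z 0.178 width 0.0074 lat -0.268 dep 0.4341 tilt lat/dep deg [0.31 2.28]
scene barrel 8 axis xy [ 0.5019 -0.0972] z 0.252 width 0.0122 lat -0.268 dep 0.4354 tilt lat/dep deg [0.47 1.63]
```

```bash
python3 -m handwheel '[[[0.0005,-0.001,-0.02,0,0,0],[0,0,-0.03,0,0,0],[0,0,-0.025,0,0,0],[0,0,-0.015,0,0,0],[0,0,-0.01,0,0,0],[0,0,0,0,0,0],[0,0,0,0,0,0]]]'| sed -n '1,2p;4p';python3 -m handwheel '[[[0,0,-0.008,0,0,0],[0,0,-0.007,0,0,0],[0,0,0,0,0,0],[0,0,0,0,0,0]]]'| sed -n '1,2p;4p';python3 -m handwheel '[[[0,0,-0.006,0,0,0],[0,0,-0.006,0,0,0],[0,0,0,0,0,0],[0,0,0,0,0,0]]]'| sed -n '1,2p;4p'
```

```text
time: 28.9
tool_pos: [0.502, -0.099, 0.1921]
contact_force: [0.4, 0.0, -1.3]
time: 29.23
tool_pos: [0.5017, -0.099, 0.1766]
contact_force: [0.1, 0.2, -1.8]
time: 29.57
tool_pos: [0.5015, -0.0989, 0.164]
contact_force: [0.3, -0.4, -1.1]
```

```bash
python3 -m handwheel '[[[0,0,-0.006,0,0,0],[0,0,-0.003,0,0,0],[0,0,0,0,0,0],[0,0,0,0,0,0]]]'| sed -n '1,2p;4p';python3 -m handwheel '[[[0,0,-0.002,0,0,0],[0,0,0,0,0,0],[0,0,0,0,0,0]]]'| sed -n '1,2p;4p';python3 -m handwheel '[[[0,0,-0.002,0,0,0],[0,0,0,0,0,0],[0,0,0,0,0,0]]]'| sed -n '1,2p;4p'
```

```text
time: 29.9
tool_pos: [0.5016, -0.099, 0.1554]
contact_force: [-0.1, -0.1, -1.2]
time: 30.15
tool_pos: [0.5019, -0.0991, 0.1538]
contact_force: [0.1, -0.1, -1.5]
time: 30.4
tool_pos: [0.5021, -0.0992, 0.152]
contact_force: [0.1, -0.7, -1.6]
```

```bash
python3 -m handwheel '[[[0,0,-0.001,0,0,0],[0,0,0,0,0,0],[0,0,0,0,0,0]]]'| sed -n '1,2p;4p';python3 -m handwheel '[[[0,0,-0.001,0,0,0],[0,0,0,0,0,0],[0,0,0,0,0,0]]]'| sed -n '1,2p;4p'
```

```text
time: 30.65
tool_pos: [0.5022, -0.0992, 0.152]
contact_force: [-1.9, -0.3, 6.3]
time: 30.9
tool_pos: [0.5023, -0.0992, 0.152]
contact_force: [-4.2, 0.6, 9.2]
```

Seated at 0.152 again. Ease, open, and rise straight up.

```bash
python3 -m handwheel '[[[0,0,0.002,0,0,0],[0,0,0,0,0,0],[0,0,0,0,0,0]]]' | sed -n '1,2p;4p'; python3 -m handwheel '[[[0,0,0,0,0,0],[0,0,0,0,0,0],[0,0,0,0,0,0],[0,0,0,0,0,0],[0,0,0,0,0,0],[0,0,0,0,0,0],[0,0,0,0,0,0],[0,0,0,0,0,0],[0,0,0,0,0,0]]]' 1| sed -n '1,5p'; python3 -m handwheel '[[[0,0,0.01,0,0,0],[0,0,0.02,0,0,0],[0,0,0.03,0,0,0],[0,0,0.035,0,0,0],[0,0,0.035,0,0,0],[0,0,0.03,0,0,0],[-0.02,0,0.02,0,0,0],[-0.03,0,0,0,0,0],[-0.03,0,0,0,0,0],[0,0,0,0,0,0],[0,0,0,0,0,0]]]'| sed -n '1,2p;4p'
python3 look.py 8 >/dev/null
python3 - <<'E'
from axis import *
axes(8,[('barrel',[.502,-.098],.008,.1,.142)])
for cam in ('scene','top'):
    q=cloud(cam,np.load(f'{cam}8.npy')).reshape(-1,3)
    k=q[(np.linalg.norm(q[:,:2]-[.502,-.098],axis=1)<.03)&(q[:,2]<.22)&(q[:,2]>.15)]
    print(cam,len(k),'head z max',np.percentile(k[:,2],[50,95,99]),k[k[:,2]>.185].mean(0))
a=cv2.imread('pics/scene0.png')
im=cv2.imread('pics/scene8.png');cv2.imwrite('pics/crop8.png',cv2.resize(im[140:350,190:470],None,fx=2.8,fy=2.8,interpolation=cv2.INTER_CUBIC))
E
```

```text
time: 31.15
tool_pos: [0.5021, -0.0991, 0.152]
contact_force: [-1.0, -0.1, 2.7]
time: 31.9
tool_pos: [0.5019, -0.0991, 0.1518]
tool_rot: [0.0, -0.097, 0.995, -0.0]
contact_force: [0.2, -1.0, -0.1]
gripper_width: 1.001
time: 32.82
tool_pos: [0.4214, -0.0991, 0.3332]
contact_force: [0.8, 0.2, 0.3]
scene barrel 12 axis xy [ 0.5027 -0.0995] z 0.121 width 0.0132 lat -0.2668 dep 0.4375 tilt lat/dep deg [-3.66 -0.86]
scene 221 head z max [0.1826 0.1986 0.2001] [ 0.4991 -0.0954  0.1942]Traceback (most recent call last):
  File "<stdin>", line 6, in <module>
    return _quantile_unchecked(
        a, q, axis, out, overwrite_input, method, keepdims, weights)
    return _ureduce(a,
                    func=_quantile_ureduce_func,
    ...<5 lines>...
                    overwrite_input=overwrite_input,
                    method=method)
    r = func(a, **kwargs)
    result = _quantile(arr,
                       quantiles=q,
    ...<2 lines>...
                       out=out,
                       weights=wgt)
    slices_having_nans = np.isnan(arr[-1, ...])
                                  ~~~^^^^^^^^^
IndexError: index -1 is out of bounds for axis 0 with size 0
```

```bash
python3 -c "
import cv2
im=cv2.imread('pics/scene8.png');cv2.imwrite('pics/crop9.png',cv2.resize(im[140:350,190:470],None,fx=2.8,fy=2.8,interpolation=cv2.INTER_CUBIC))"
```

```text
(no output)
```

View pics/crop9.png

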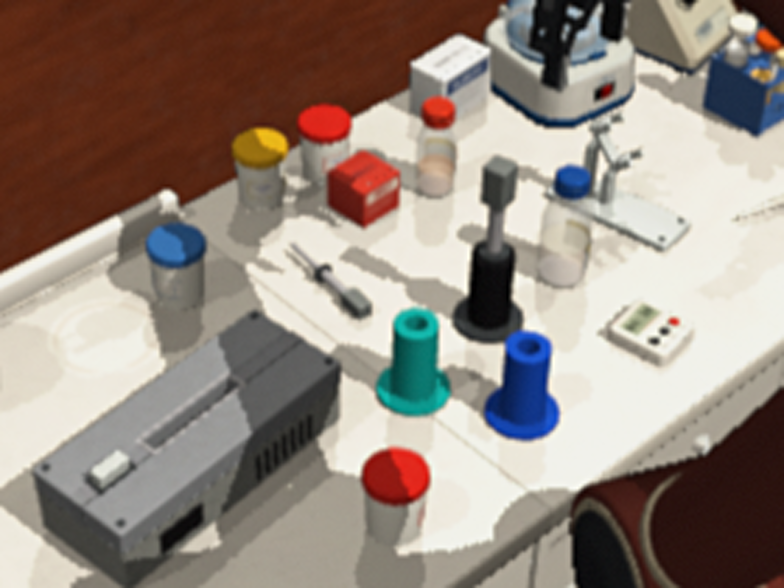

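The probe stands upright and fully down in the black holder (490,250), the tab is up (110,468), and the bystanders are in place.

```bash
python3 -c "from plant import *;print(job_done())"
```

```text
the job is handed in; nothing more can be done
None
```

Job handed in at about 33 s of the 72 s allowed: the release is pressed, the status tab reads about 12 mm up, the probe is back upright on its collar in the black holder, and the final picture shows the bottles, cups, carton and timer still in place.

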